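# Swap the two pressing weights on the glued booklets

## Robot

A 6-joint arm with a two-finger parallel gripper is mounted at the origin on the work surface. World frame = base frame: x ahead of the robot, y to its left, z up, the work surface at z = 0. Lengths are in m, angles in rad, forces in N, time in s.
With the tool pointing down it reaches from about 0.275 to 0.825 m from the base axis. Payload 4.9 kg.
Tool frame: the origin (TCP) lies midway between the tips of the shut fingers; the grasp point (between the pads) lies 19 mm behind it; y points along the fingers, x is the direction in which the jaws open and shut, and the axes are right-handed (so a half turn about y gives the same grasp; the last joint's range is limited). The gripper opens to 85 mm and grips with 20 to 120 N. Pads are 22 mm wide; open, the fingers measure 114 mm over their backs; the gripper's body (76 mm by 85 mm) begins 54 mm behind the grasp point. The pads swing forward as they close: fully open they stand 13 mm farther back than shut.
Start: joints at [1.106, 0.326, -0.193, 1.052, 0, 1.437], TCP at [0.179, 0.52, 0.231] pointing down, gripper open.
Joint ranges: [-2.65, 2.65], [-0.97, 1.79], [-1.3, 1.35], [-1.93, 2.1], [-1.47, 1.37], [-3.14, 3.14]. Speed limits (rad/s): [2.57, 2.57, 3.14, 3.14, 3.14, 3.14].

## Interface

Orientations are given as a unit quaternion [x, y, z, w].
In Python, from plant import manip, viewer gives the robot as it stands.
- The arm moves only by the tool step_arm, never from a script. Its argument "commands" is a list of rows, each an object of numbers: "dx", "dy", "dz": the shift along the tool's x, y, z in mm; "wx", "wy", "wz": the turn, a rotation vector about the tool's x, y, z in degrees; "grip": the gripper command: -1 is shut, 1 is fully open, values between are in proportion. In form: [{"dx": .., "dy": .., "dz": .., "wx": .., "wy": .., "wz": .., "grip": ..}, ...]. A call has 1 to 20 rows; each row is the pose to reach, as a shift and turn from the pose commanded when the call began, along the tool's axes at that moment; what a row does not reach only later rows make up. A row lasts 1/12 s, in which the tool goes at most 41.7 mm and 7.16 degrees, less where a joint would pass 70% of its speed; a pose out of reach is approached as far as the arm can. A call with a gripper value outside its range is refused whole. The fingers move at their own pace and stop on an object; the grip force is fixed at half the most. Time passes only in rows, so rows that repeat a pose let the fingers close. It gives the time, the measured TCP pose, the force and the opening at its end, in the units of the state.
- manip.observe(): the state, without advancing time (a new reading comes with each control period).
- viewer.snapshot(name): name is "scene" or "top" or "wrist"; returns the picture (400x640x3 uint8, blue, green, red); there is no depth.
- viewer.get_calibration(name): a dict with "fovy" (degrees; the focal length in pixels is half the picture's height over the tangent of half this angle, whatever the lens; pixels are square), "cx", "cy" (the principal point, pixels), "world_from_camera" (4x4, takes a point from camera to world coordinates). Camera axes: x right, y up, looking along -z (the intrinsics and any distortion apply to the point x, -y, -z); pixel columns grow to the right and rows downward; lengths in m; the calibration is good to about 2 mm. A picture is of the moment at which its call begins: read the wrist's pose just before it. get_calibration takes no time and is no camera call; for the wrist camera it gives the pose at the moment of the call.
- manip.sign_off(): hands the job in, once; it reports no verdict.
The state is a dict: "time_s": time; "joints": joint angles; "qd": joint speeds; "effort": joint torques, N m; "tcp_pos": TCP position; "orientation": TCP orientation; "contact_force": force on the tool from outside, world axes, zero at the start; "torque": the same for the moment, N m; "grip_width": finger opening in m.
Only numpy, scipy, OpenCV 4.12 (cv2) and the standard library are available. Lean on these libraries where they do the work, as an engineer would, in place of code of your own. Each camera call takes 0.05 s, during which the arm holds its last target.

## Task

The two pressing weights on the freshly glued booklets are the wrong way round: swap them, so that the steel cylinder ends up standing in the middle of the thick stack of booklets and the wooden block in the middle of the single thin booklet. The block must stand upright as it does now, with its long side in line with the long side of the booklet beneath it.

Things in the scene. Friction and masses are not known exactly. Their poses are not given: they have to be found in the camera images.
- block_center (a point): The centre of the loose pressing block: plain pale wood, 100 mm long (its x axis), 50 mm wide (its y axis), 60 mm high (z), about 0.2 kg. At the start it stands on the thick stack of booklets, roughly in line with it; its centre lies 30 mm above its underside. (A smaller cork sanding block, 28 mm high, lies on the table elsewhere and is not meant.)
- weight_center (a point): The centre of the loose steel weight: a plain upright cylinder of 48 mm diameter, 60 mm high, bevelled at the top edge (straight sides up to 53 mm), about 0.8 kg. At the start it stands on the thin booklet; its centre lies 30 mm above its underside. (A white glue jar and other round things elsewhere on the table are not meant.)
- thick_top (a point): The centre of the top face of the thick stack: four booklets with brown card covers and a narrow grey spine tape along one long side, 150 mm long (x axis), 110 mm wide (y axis), 40 mm high in all, fast on the table; this point lies 40 mm above the table. It may lie to the left or the right of the thin booklet.
- thin_top (a point): Top centre of the thin booklet: one booklet, brown card cover, grey spine tape along one long side, 150 mm long (x axis), 110 mm wide (y axis), 12 mm thick, fast on the table, table at height 0. (The pair of booklets with nothing on it, at the table's side, is not meant.) Half-way between thick stack and thin booklet a patch of table 150 mm across is always bare, free for putting something down.
There are look-alikes about, which are no part of the job. What is meant by the part that bears block_center is not black, and is the smaller of those in its own colour.

How it is judged:
At the end, for the whole second after the job is handed in: Block upright on the thin booklet, centre within 20 mm of the booklet's centre seen from above, long sides within 12 degrees of parallel; steel cylinder upright on the thick stack, centre within 20 mm of the stack's centre; both at rest (horizontal distance between block_center and thin_top below 0.02 m and z of block_center in the frame of thin_top between 0.025 and 0.035 m and angle between each of block_center, weight_center's own z axis and vertical below 0.1 rad and angle between the x axis of block_center and the x axis of thin_top, either way round below 0.21 rad and horizontal distance between weight_center and thick_top below 0.02 m and z of weight_center in the frame of thick_top between 0.025 and 0.035 m and linear speed of each of block, weight below 0.02 m/s); the robot touches nothing.
It also fails if it takes over 64 s, if anything falls off the work surface, if the arm or the gripper's body presses on something with over 40 N, if the wrist force passes 120 N, or if a joint passes its speed limit or range.

## Working session

There is one attempt and no reset: what is moved stays moved. The work goes in short steps, Python scripts to look and compute and a tool call to move; the robot and the scene stay as the last step left them, time stands still between calls to the robot, and variables do not carry over. Pictures are saved under pics/ and viewed, and the job is handed in when it is done.

Besides the shell and the picture viewer there is one more tool, called after "Emit:" by a JSON object that holds its "fn" and its "kwargs", one argument or row to a line. step_arm: Moves the arm, as the interface text tells. Its arguments: {"type":"object","properties":{"commands":{"type":"array"}},"required":["commands"]}

```bash
ls; mkdir -p pics
python3 - <<'E'
from plant import manip, viewer
import cv2
print(manip.observe())
for n in ("scene","top","wrist"):
    c=viewer.get_calibration(n); print(n,c)
    im=viewer.snapshot(n); cv2.imwrite(f"pics/{n}0.png",im)
E
```

```text
pics
{'time_s': 0.0, 'joints': array([ 1.10579295e+00,  3.26952534e-01, -1.93571277e-01,  1.05200371e+00,
        4.32949727e-05,  1.43660059e+00]), 'qd': array([-0.00074162,  0.00048764, -0.00029556, -0.00158424, -0.00092739,
       -0.00056133]), 'effort': array([ 4.22418889e-04, -4.43398905e+01,  2.62438399e+01,  1.54696440e-02,
       -2.50166413e-04,  9.01775167e-06]), 'tcp_pos': array([0.17835804, 0.51966932, 0.23050191]), 'orientation': array([ 0.57577334,  0.41030208, -0.41139888, -0.57522884]), 'contact_force': array([ 1.03954679,  0.2756878 , -0.08887864]), 'torque': array([-0.00675196,  0.05148843,  0.02450463]), 'grip_width': 0.0855558973946762}
scene {'fovy': 50.55524628225698, 'cx': 325.16277490326854, 'cy': 199.62295078685736, 'world_from_camera': array([[ 0.12672359, -0.84844342,  0.51389191,  1.00919219],
       [ 0.99190722,  0.10430254, -0.07239507, -0.08221663],
       [ 0.00782289,  0.51890726,  0.85479475,  0.88663444],
       [ 0.        ,  0.        ,  0.        ,  1.        ]])}
top {'fovy': 49.38327254687452, 'cx': 318.1432221555082, 'cy': 205.42894345225739, 'world_from_camera': array([[ 0.02833075,  0.99572309, -0.08793686,  0.43009609],
       [-0.99955314,  0.02905868,  0.00700844, -0.00270056],
       [ 0.0095338 ,  0.08769901,  0.9961014 ,  0.89561196],
       [ 0.        ,  0.        ,  0.        ,  1.        ]])}
wrist {'fovy': 62.38976561304334, 'cx': 317.5537530050503, 'cy': 194.02128477430628, 'world_from_camera': array([[ 0.32392125, -0.89870841, -0.2956319 ,  0.10137347],
       [ 0.94608138,  0.30695736,  0.10347564,  0.54598248],
       [-0.00224804, -0.3132098 ,  0.9496813 ,  0.37238222],
       [ 0.        ,  0.        ,  0.        ,  1.        ]])}
```

View pics/top0.png

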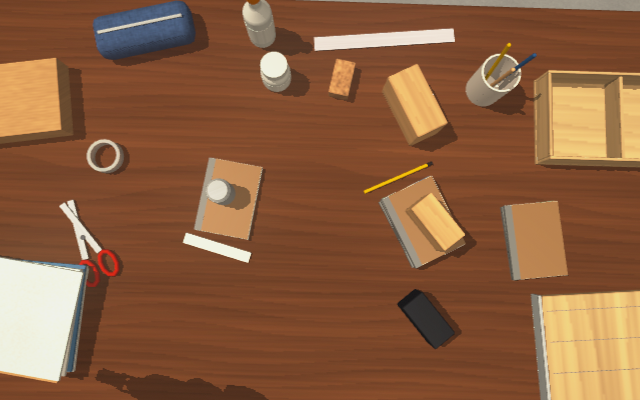

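View pics/scene0.png

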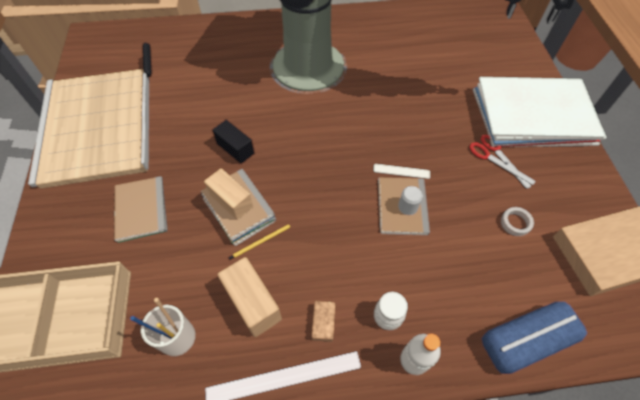

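View pics/wrist0.png

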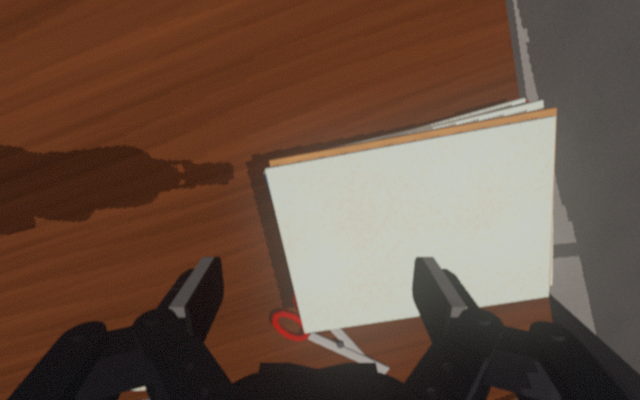

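Run:
```python
import cv2,numpy as np
im=cv2.imread("pics/top0.png")
a=cv2.resize(im[160:280,365:485],None,fx=5,fy=5,interpolation=cv2.INTER_CUBIC)
cv2.imwrite("pics/c1.png",a)
a=cv2.resize(im[145:270,175:275],None,fx=4.8,fy=4.8,interpolation=cv2.INTER_CUBIC)
cv2.imwrite("pics/c2.png",a)
im=cv2.imread("pics/scene0.png")
a=np.hstack([cv2.resize(im[160:250,190:290],None,fx=4,fy=4,interpolation=cv2.INTER_CUBIC),cv2.resize(im[155:245,350:450],None,fx=4,fy=4,interpolation=cv2.INTER_CUBIC)])
cv2.imwrite("pics/c3.png",a)
```

```text
(no output)
```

View pics/c1.png

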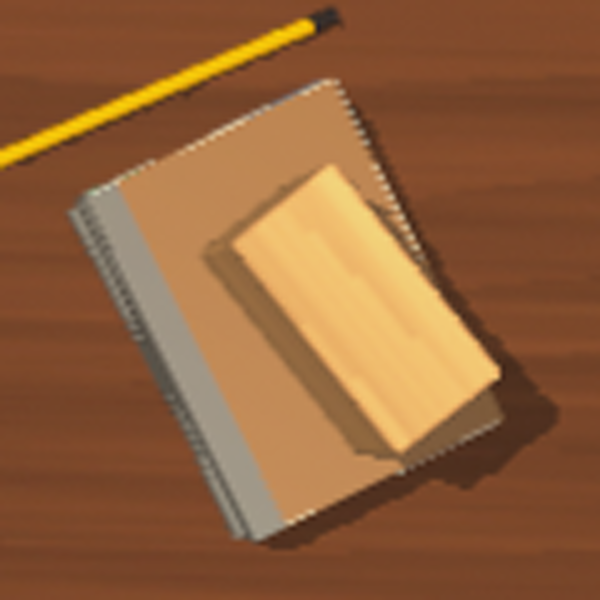

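View pics/c2.png

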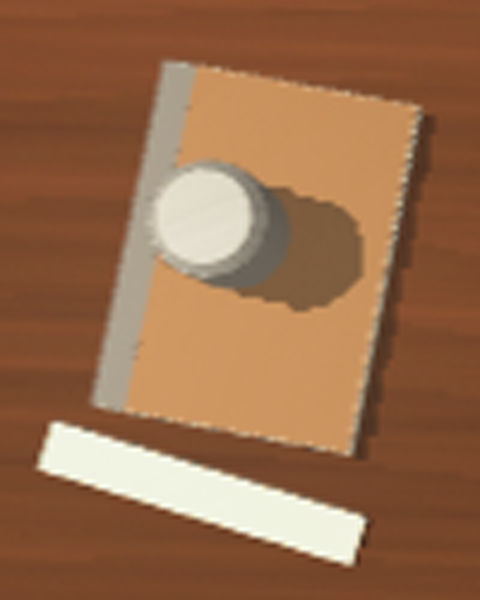

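View pics/c3.png

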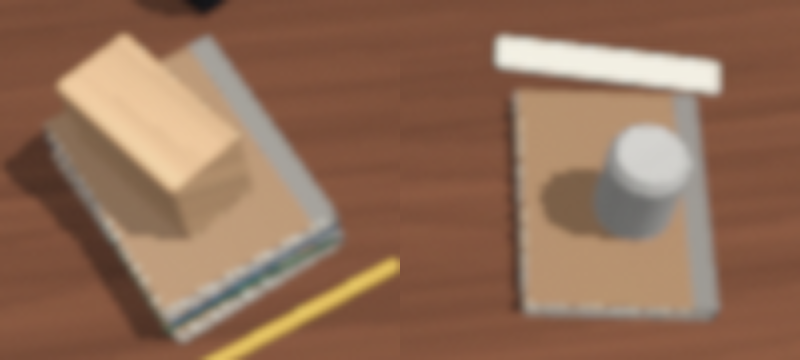

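```bash
cat > h.py <<'E'
import numpy as np
from plant import viewer
def hit(name,uv,z,c=None):
    c=c or viewer.get_calibration(name); f=200/np.tan(np.radians(c["fovy"]/2)); M=np.array(c["world_from_camera"])
    uv=np.atleast_2d(np.array(uv,float))
    d=np.c_[(uv[:,0]-c["cx"])/f,-(uv[:,1]-c["cy"])/f,-np.ones(len(uv))]@M[:3,:3].T
    o=M[:3,3]; return o+d*((z-o[2])/d[:,2])[:,None]
def quad(P):
    P=P[:,:2]; L=np.linalg.norm(np.roll(P,-1,0)-P,axis=1)
    a=(P[2]-P[1])+(P[3]-P[0]); return "ctr",P.mean(0).round(4),"sides mm",(L*1000).round(1),"dir12 deg",np.degrees(np.arctan2(a[1],a[0])).round(1)
E
python3 - <<'E'
from h import *
cr=lambda p,s,o: (np.array(p)+.5)/s-.5+np.array(o)
for n,p,s,o,z,cam in [
("thick",[(90,193),(333,80),(500,422),(258,540)],5,(365,160),.04,"top"),
("block",[(233,243),(330,165),(500,375),(402,452)],5,(365,160),.10,"top"),
("thin",[(163,62),(420,107),(353,455),(95,405)],4.8,(175,145),.012,"top"),
("thick",[(335,225),(165,325),(46,130),(207,37)],4,(190,160),.04,"scene"),
("block",[(175,193),(240,138),(124,34),(57,88)],4,(190,160),.10,"scene"),
("thin",[(314,306),(122,306),(115,90),(293,92)],4,(350,155),.012,"scene")]:
    print(n,cam,quad(hit(cam,cr(p,s,o),z)))
print(hit("top",cr([(205,217)],4.8,(175,145)),.072), hit("scene",cr([(252,158)],4,(350,155)),.072))
E
```

```text
thick top ('ctr', array([ 0.4807, -0.2176]), 'sides mm', array([107.6, 149.5, 106.7, 150.6]), 'dir12 deg', np.float64(-153.4))
block top ('ctr', array([ 0.4776, -0.2286]), 'sides mm', array([46.5, 98.3, 46.2, 97.4]), 'dir12 deg', np.float64(-140.2))
thin top ('ctr', array([0.5181, 0.1745]), 'sides mm', array([111.8, 150.7, 110.9, 148.8]), 'dir12 deg', np.float64(171.6))
thick scene ('ctr', array([ 0.4853, -0.216 ]), 'sides mm', array([109.7, 152.3, 110.8, 156.8]), 'dir12 deg', np.float64(-153.7))
block scene ('ctr', array([ 0.4791, -0.2273]), 'sides mm', array([ 47.1, 100. ,  49.2,  99.3]), 'dir12 deg', np.float64(-140.5))
thin scene ('ctr', array([0.5161, 0.1749]), 'sides mm', array([111.3, 151.2, 111.3, 149.8]), 'dir12 deg', np.float64(170.5))
[[0.52702339 0.18411436 0.072     ]] [[0.52919796 0.18589926 0.072     ]]
```

```bash
cat >> h.py <<'E'
from scipy.spatial.transform import Rotation as Rn
from plant import manip
def go(p,jaw,s=None):
    s=s or manip.observe(); R=Rn.from_quat(s["orientation"]); M=R.as_matrix()
    d=M.T@(np.array(p)-s["tcp_pos"])*1000
    for k in (0,180):
        a=np.radians(jaw+k); x=np.array([np.cos(a),np.sin(a),0]); y=np.array([0,0,-1.]); T=np.c_[x,y,np.cross(x,y)]
        w=(R.inv()*Rn.from_matrix(T)).as_rotvec(degrees=True)
        print("d",d.round(1),"w",w.round(1))
    return
def st():
    s=manip.observe(); M=Rn.from_quat(s["orientation"]).as_matrix()
    print("t",round(s["time_s"],2),"tcp",s["tcp_pos"].round(4),"x",M[:,0].round(3),"jaw",np.degrees(np.arctan2(M[1,0],M[0,0])).round(1),"y",M[:,1].round(3),"z",M[:,2].round(3),"j",s["joints"].round(2),"F",s["contact_force"].round(1),"w",s["grip_width"].round(4))
E
python3 - <<'E'
from h import *
st()
go([.528,.185,.18],20); go([.528,.185,.18],-20)
E
```

```text
Traceback (most recent call last):
  File "h.py", line 23, in st
    print("t",round(s["time_s"],2),"tcp",s["tcp_pos"].round(4),"x",M[:,0].round(3),"jaw",np.degrees(np.arctan2(M[1,0],M[0,0])).round(1),"y",M[:,1].round(3),"z",M[:,2].round(3),"j",s["joints"].round(2),"F",s["contact_force"].round(1),"w",s["grip_width"].round(4))
                                                                                                                                                                                                                                             ^^^^^^^^^^^^^^^^^^^^^
AttributeError: 'float' object has no attribute 'round'
```

```bash
sed -i 's/s\["grip_width"\].round(4)/round(s["grip_width"],4)/' h.py
python3 - <<'E'
from h import *
st()
go([.528,.185,.18],161); go([.528,.185,.18],81)
E
```

```text
t 0.15 tcp [0.1784 0.5198 0.2307] x [ 0.325  0.946 -0.001] jaw 71.0 y [-0.001 -0.001 -1.   ] z [-0.946  0.325  0.   ] j [ 1.11  0.33 -0.19  1.05 -0.    1.44] F [-0.6 -0.1  0.2] w 0.0852
d [-203.1   50.9 -439.4] w [ -0.1 -90.   -0.1]
d [-203.1   50.9 -439.4] w [ 0.1 90.  -0.1]
d [-203.1   50.9 -439.4] w [ -0.  -10.   -0.1]
d [-203.1   50.9 -439.4] w [ 1.0e-01  1.7e+02 -0.0e+00]
```

Emit:
{"fn": "step_arm", "kwargs": {
  "commands": [
    {"dx": -203,"dy": 40,"dz": -439,"wy": -10,"grip": 1},
    {"dx": -203,"dy": 40,"dz": -439,"wy": -10,"grip": 1},
    {"dx": -203,"dy": 40,"dz": -439,"wy": -10,"grip": 1},
    {"dx": -203,"dy": 40,"dz": -439,"wy": -10,"grip": 1},
    {"dx": -203,"dy": 40,"dz": -439,"wy": -10,"grip": 1},
    {"dx": -203,"dy": 40,"dz": -439,"wy": -10,"grip": 1},
    {"dx": -203,"dy": 40,"dz": -439,"wy": -10,"grip": 1},
    {"dx": -203,"dy": 40,"dz": -439,"wy": -10,"grip": 1},
    {"dx": -203,"dy": 40,"dz": -439,"wy": -10,"grip": 1},
    {"dx": -203,"dy": 40,"dz": -439,"wy": -10,"grip": 1},
    {"dx": -203,"dy": 40,"dz": -439,"wy": -10,"grip": 1},
    {"dx": -203,"dy": 40,"dz": -439,"wy": -10,"grip": 1},
    {"dx": -203,"dy": 40,"dz": -439,"wy": -10,"grip": 1},
    {"dx": -203,"dy": 40,"dz": -439,"wy": -10,"grip": 1},
    {"dx": -203,"dy": 40,"dz": -439,"wy": -10,"grip": 1},
    {"dx": -203,"dy": 40,"dz": -439,"wy": -10,"grip": 1}
  ]
}}

```text
$.commands[0]: bad value
```

Run:
```python
from h import *
import cv2
st()
c=viewer.get_calibration("wrist"); print(c["world_from_camera"][:3].round(3).tolist())
cv2.imwrite("pics/w1.png",viewer.snapshot("wrist"))
```

```text
t 0.15 tcp [0.1784 0.5198 0.2307] x [ 0.325  0.946 -0.001] jaw 71.0 y [-0.001 -0.001 -1.   ] z [-0.946  0.325  0.   ] j [ 1.11  0.33 -0.19  1.05 -0.    1.44] F [-0.6 -0.1  0.2] w 0.0852
[[0.324, -0.899, -0.296, 0.101], [0.946, 0.307, 0.103, 0.546], [-0.002, -0.313, 0.95, 0.372]]
```

View pics/w1.png

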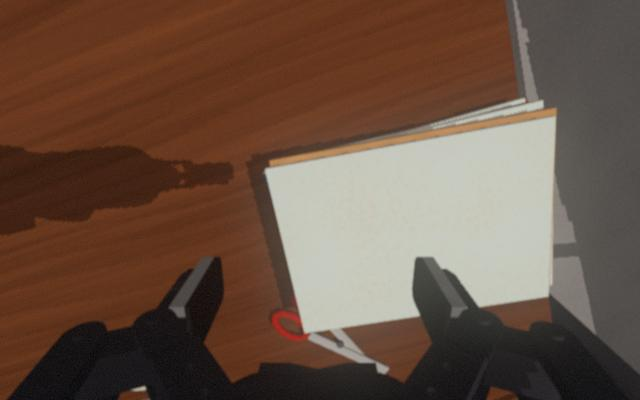

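Emit:
{"fn": "step_arm", "kwargs": {
  "commands": [
    {"dx": -203,"dy": 40,"dz": -439,"wx": 0,"wy": -10,"wz": 0,"grip": 1},
    {"dx": -203,"dy": 40,"dz": -439,"wx": 0,"wy": -10,"wz": 0,"grip": 1}
  ]
}}

```text
time_s: 0.37
tcp_pos: [0.2356, 0.4658, 0.2245]
orientation: [-0.535, -0.462, 0.462, 0.535]
contact_force: [0.9, 0.4, 0.3]
grip_width: 0.085
```

Run:
```python
from h import *
st()
go([.528,.185,.19],81)
```

```text
t 0.37 tcp [0.2356 0.4658 0.2245] x [0.146 0.989 0.001] jaw 81.6 y [ 0.     0.001 -1.   ] z [-0.989  0.146 -0.   ] j [ 0.96  0.28 -0.28  1.01  0.    1.11] F [0.9 0.4 0.3] w 0.085
d [-235.    34.4 -330.3] w [0.  0.6 0. ]
d [-235.    34.4 -330.3] w [ 1.000e-01 -1.794e+02 -0.000e+00]
```

Emit:
{"fn": "step_arm", "kwargs": {
  "commands": [
    {"dx": -235,"dy": 34,"dz": -330,"wx": 0,"wy": 0,"wz": 0,"grip": 1},
    {"dx": -235,"dy": 34,"dz": -330,"wx": 0,"wy": 0,"wz": 0,"grip": 1},
    {"dx": -235,"dy": 34,"dz": -330,"wx": 0,"wy": 0,"wz": 0,"grip": 1},
    {"dx": -235,"dy": 34,"dz": -330,"wx": 0,"wy": 0,"wz": 0,"grip": 1},
    {"dx": -235,"dy": 34,"dz": -330,"wx": 0,"wy": 0,"wz": 0,"grip": 1},
    {"dx": -235,"dy": 34,"dz": -330,"wx": 0,"wy": 0,"wz": 0,"grip": 1},
    {"dx": -235,"dy": 34,"dz": -330,"wx": 0,"wy": 0,"wz": 0,"grip": 1},
    {"dx": -235,"dy": 34,"dz": -330,"wx": 0,"wy": 0,"wz": 0,"grip": 1},
    {"dx": -235,"dy": 34,"dz": -330,"wx": 0,"wy": 0,"wz": 0,"grip": 1},
    {"dx": -235,"dy": 34,"dz": -330,"wx": 0,"wy": 0,"wz": 0,"grip": 1},
    {"dx": -235,"dy": 34,"dz": -330,"wx": 0,"wy": 0,"wz": 0,"grip": 1},
    {"dx": -235,"dy": 34,"dz": -330,"wx": 0,"wy": 0,"wz": 0,"grip": 1},
    {"dx": -235,"dy": 34,"dz": -330,"wx": 0,"wy": 0,"wz": 0,"grip": 1}
  ]
}}

```text
time_s: 1.45
tcp_pos: [0.525, 0.1817, 0.1903]
orientation: [-0.537, -0.459, 0.46, 0.538]
contact_force: [-0.2, 0.1, -0.8]
grip_width: 0.0854
```

Run:
```python
from h import *
import cv2
st()
c=viewer.get_calibration("wrist"); print(c["world_from_camera"][:3].round(3).tolist())
cv2.imwrite("pics/w1.png",viewer.snapshot("wrist"))
```

```text
t 1.45 tcp [0.525  0.1817 0.1903] x [ 0.156  0.988 -0.   ] jaw 81.0 y [-0.001  0.    -1.   ] z [-0.988  0.156  0.001] j [ 0.2   0.37 -0.24  0.96  0.    0.36] F [-0.2  0.1 -0.8] w 0.0854
[[0.155, -0.939, -0.308, 0.445], [0.988, 0.147, 0.049, 0.194], [-0.001, -0.312, 0.95, 0.332]]
```

View pics/w1.png

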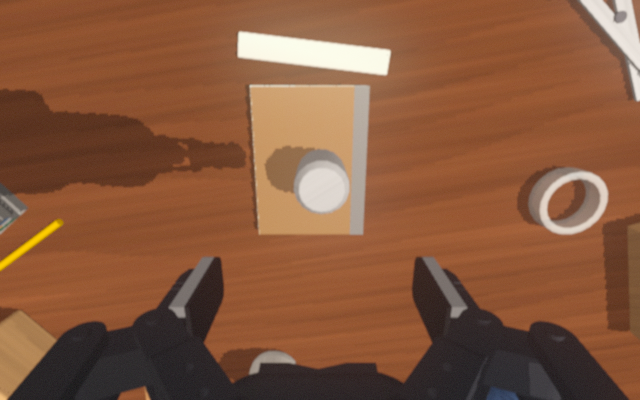

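Run:
```python
from h import *
print(quad(hit("wrist",[(258,235),(364,235),(369,85),(249,85)],.012)))
print(hit("wrist",[(322,188)],.072).round(4)); st()
go([.528,.185,.024],81)
```

```text
('ctr', array([0.5177, 0.1754]), 'sides mm', array([112.8, 151.6, 110.5, 151.6]), 'dir12 deg', np.float64(171.5))
[[0.5243 0.1857 0.072 ]]
t 1.5 tcp [0.5247 0.1822 0.1906] x [ 0.155  0.988 -0.   ] jaw 81.1 y [-0.001  0.    -1.   ] z [-0.988  0.155  0.001] j [ 0.2   0.37 -0.24  0.96  0.    0.36] F [0.4 0.7 0.3] w 0.0855
d [  3.2 166.6  -3. ] w [-0.1  0.1 -0. ]
d [  3.2 166.6  -3. ] w [-0.000e+00 -1.799e+02  1.000e-01]
```

Emit:
{"fn": "step_arm", "kwargs": {
  "commands": [
    {"dx": 1,"dy": 60,"dz": -1,"wx": 0,"wy": 0,"wz": 0,"grip": 1},
    {"dx": 1,"dy": 100,"dz": -1,"wx": 0,"wy": 0,"wz": 0,"grip": 1},
    {"dx": 1,"dy": 120,"dz": -1,"wx": 0,"wy": 0,"wz": 0,"grip": 1},
    {"dx": 1,"dy": 140,"dz": -1,"wx": 0,"wy": 0,"wz": 0,"grip": 1},
    {"dx": 1,"dy": 155,"dz": -1,"wx": 0,"wy": 0,"wz": 0,"grip": 1},
    {"dx": 1,"dy": 163,"dz": -1,"wx": 0,"wy": 0,"wz": 0,"grip": 1},
    {"dx": 1,"dy": 163,"dz": -1,"wx": 0,"wy": 0,"wz": 0,"grip": 1},
    {"dx": 1,"dy": 163,"dz": -1,"wx": 0,"wy": 0,"wz": 0,"grip": 1}
  ]
}}

```text
time_s: 2.17
tcp_pos: [0.5266, 0.1833, 0.0282]
orientation: [0.537, 0.46, -0.46, -0.537]
contact_force: [-0.5, -0.7, 0.2]
grip_width: 0.0856
```

Run:
```python
from h import *
import cv2
st()
cv2.imwrite("pics/w2.png",viewer.snapshot("wrist"))
```

```text
t 2.17 tcp [0.5266 0.1833 0.0282] x [0.154 0.988 0.   ] jaw 81.1 y [ 0.  0. -1.] z [-0.988  0.154 -0.   ] j [ 0.2   0.56 -0.42  0.6   0.    0.36] F [-0.5 -0.7  0.2] w 0.0856
```

View pics/w2.png

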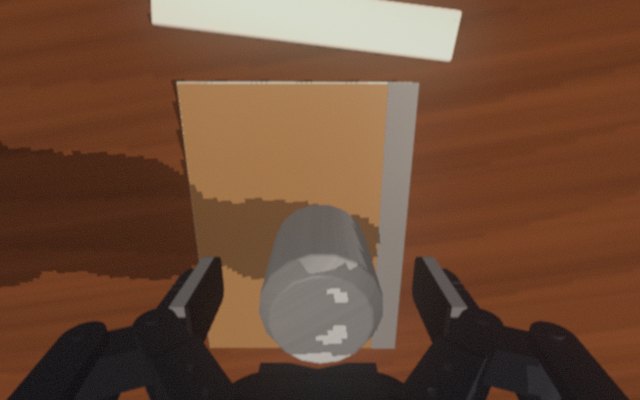

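Emit:
{"fn": "step_arm", "kwargs": {
  "commands": [
    {"dx": 0,"dy": 4,"dz": 0,"wx": 0,"wy": 0,"wz": 0,"grip": 1},
    {"dx": 0,"dy": 4,"dz": 0,"wx": 0,"wy": 0,"wz": 0,"grip": -1},
    {"dx": 0,"dy": 4,"dz": 0,"wx": 0,"wy": 0,"wz": 0,"grip": -1},
    {"dx": 0,"dy": 4,"dz": 0,"wx": 0,"wy": 0,"wz": 0,"grip": -1},
    {"dx": 0,"dy": 4,"dz": 0,"wx": 0,"wy": 0,"wz": 0,"grip": -1},
    {"dx": 0,"dy": 4,"dz": 0,"wx": 0,"wy": 0,"wz": 0,"grip": -1},
    {"dx": 0,"dy": 4,"dz": 0,"wx": 0,"wy": 0,"wz": 0,"grip": -1},
    {"dx": 0,"dy": 4,"dz": 0,"wx": 0,"wy": 0,"wz": 0,"grip": -1},
    {"dx": 0,"dy": 4,"dz": 0,"wx": 0,"wy": 0,"wz": 0,"grip": -1},
    {"dx": 0,"dy": 4,"dz": 0,"wx": 0,"wy": 0,"wz": 0,"grip": -1}
  ]
}}

```text
time_s: 3.05
tcp_pos: [0.5274, 0.1833, 0.0247]
orientation: [-0.537, -0.46, 0.459, 0.538]
contact_force: [-1.7, 2.2, 6.1]
grip_width: 0.0472
```

Run:
```python
from h import *
st()
go([.5,-.02,.09],81)
```

```text
t 3.05 tcp [0.5274 0.1833 0.0247] x [0.155 0.988 0.002] jaw 81.1 y [ 0.001  0.002 -1.   ] z [-0.988  0.155 -0.001] j [ 0.2   0.56 -0.42  0.59  0.    0.36] F [-1.7  2.2  6.1] w 0.0472
d [-204.9  -65.7   -4.6] w [0.1 0.1 0.1]
d [-204.9  -65.7   -4.6] w [ 2.000e-01 -1.799e+02 -1.000e-01]
```

Emit:
{"fn": "step_arm", "kwargs": {
  "commands": [
    {"dx": 0,"dy": -8,"dz": 0,"wx": 0,"wy": 0,"wz": 0,"grip": -1},
    {"dx": 0,"dy": -20,"dz": 0,"wx": 0,"wy": 0,"wz": 0,"grip": -1},
    {"dx": -5,"dy": -35,"dz": 0,"wx": 0,"wy": 0,"wz": 0,"grip": -1},
    {"dx": -15,"dy": -45,"dz": 0,"wx": 0,"wy": 0,"wz": 0,"grip": -1},
    {"dx": -32,"dy": -50,"dz": -1,"wx": 0,"wy": 0,"wz": 0,"grip": -1},
    {"dx": -52,"dy": -50,"dz": -1,"wx": 0,"wy": 0,"wz": 0,"grip": -1},
    {"dx": -74,"dy": -50,"dz": -2,"wx": 0,"wy": 0,"wz": 0,"grip": -1},
    {"dx": -96,"dy": -50,"dz": -2,"wx": 0,"wy": 0,"wz": 0,"grip": -1},
    {"dx": -118,"dy": -50,"dz": -3,"wx": 0,"wy": 0,"wz": 0,"grip": -1},
    {"dx": -140,"dy": -50,"dz": -3,"wx": 0,"wy": 0,"wz": 0,"grip": -1},
    {"dx": -160,"dy": -50,"dz": -4,"wx": 0,"wy": 0,"wz": 0,"grip": -1},
    {"dx": -178,"dy": -50,"dz": -4,"wx": 0,"wy": 0,"wz": 0,"grip": -1},
    {"dx": -192,"dy": -50,"dz": -5,"wx": 0,"wy": 0,"wz": 0,"grip": -1},
    {"dx": -201,"dy": -50,"dz": -5,"wx": 0,"wy": 0,"wz": 0,"grip": -1},
    {"dx": -205,"dy": -50,"dz": -5,"wx": 0,"wy": 0,"wz": 0,"grip": -1},
    {"dx": -205,"dy": -50,"dz": -5,"wx": 0,"wy": 0,"wz": 0,"grip": -1},
    {"dx": -205,"dy": -50,"dz": -5,"wx": 0,"wy": 0,"wz": 0,"grip": -1}
  ]
}}

```text
time_s: 4.47
tcp_pos: [0.4996, -0.0205, 0.0736]
orientation: [-0.537, -0.459, 0.459, 0.538]
contact_force: [0.5, 0.4, -6.7]
grip_width: 0.0469
```

Run:
```python
from h import *
import cv2
st()
cv2.imwrite("pics/t2.png",viewer.snapshot("top"))
cv2.imwrite("pics/w3.png",viewer.snapshot("wrist"))
go([.5,-.02,.0145],81)
```

```text
t 4.47 tcp [ 0.4996 -0.0205  0.0736] x [0.156 0.988 0.001] jaw 81.0 y [-0.     0.001 -1.   ] z [-0.988  0.156  0.001] j [-0.19  0.41 -0.53  0.63  0.   -0.03] F [ 0.5  0.4 -6.7] w 0.0469
d [ 0.1 59.2 -0.3] w [-0.   0.1  0. ]
d [ 0.1 59.2 -0.3] w [   0.  -179.9    0. ]
```

View pics/w3.png

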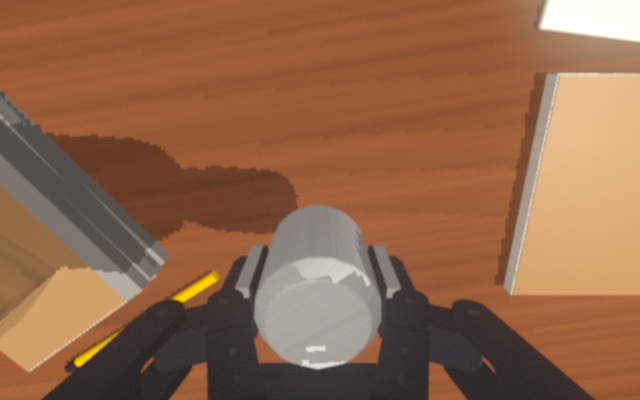

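View pics/t2.png

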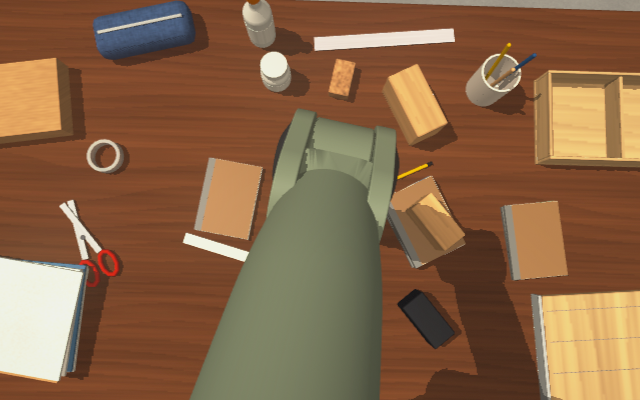

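Emit:
{"fn": "step_arm", "kwargs": {
  "commands": [
    {"dx": 0,"dy": 20,"dz": 0,"wx": 0,"wy": 0,"wz": 0,"grip": -1},
    {"dx": 0,"dy": 40,"dz": 0,"wx": 0,"wy": 0,"wz": 0,"grip": -1},
    {"dx": 0,"dy": 52,"dz": 0,"wx": 0,"wy": 0,"wz": 0,"grip": -1},
    {"dx": 0,"dy": 57,"dz": 0,"wx": 0,"wy": 0,"wz": 0,"grip": -1},
    {"dx": 0,"dy": 60,"dz": 0,"wx": 0,"wy": 0,"wz": 0,"grip": -1},
    {"dx": 0,"dy": 60,"dz": 0,"wx": 0,"wy": 0,"wz": 0,"grip": -1},
    {"dx": 0,"dy": 60,"dz": 0,"wx": 0,"wy": 0,"wz": 0,"grip": -1}
  ]
}}

```text
time_s: 5.15
tcp_pos: [0.5005, -0.0206, 0.0143]
orientation: [0.538, 0.46, -0.459, -0.537]
contact_force: [-0.0, -0.2, -8.4]
grip_width: 0.0469
```

Run:
```python
from h import *
st()
```

```text
t 5.15 tcp [ 0.5005 -0.0206  0.0143] x [ 0.155  0.988 -0.   ] jaw 81.1 y [ 0.001 -0.    -1.   ] z [-0.988  0.155 -0.001] j [-0.19  0.5  -0.58  0.49  0.   -0.03] F [-0.  -0.2 -8.4] w 0.0469
```

Still hanging by about 1.5 mm; lower 2 mm, release, rise.

Emit:
{"fn": "step_arm", "kwargs": {
  "commands": [
    {"dx": 0,"dy": 2,"dz": 0,"wx": 0,"wy": 0,"wz": 0,"grip": -1},
    {"dx": 0,"dy": 2,"dz": 0,"wx": 0,"wy": 0,"wz": 0,"grip": -1},
    {"dx": 0,"dy": 2,"dz": 0,"wx": 0,"wy": 0,"wz": 0,"grip": 1},
    {"dx": 0,"dy": 2,"dz": 0,"wx": 0,"wy": 0,"wz": 0,"grip": 1},
    {"dx": 0,"dy": 2,"dz": 0,"wx": 0,"wy": 0,"wz": 0,"grip": 1},
    {"dx": 0,"dy": 2,"dz": 0,"wx": 0,"wy": 0,"wz": 0,"grip": 1},
    {"dx": 0,"dy": 2,"dz": 0,"wx": 0,"wy": 0,"wz": 0,"grip": 1},
    {"dx": 0,"dy": 2,"dz": 0,"wx": 0,"wy": 0,"wz": 0,"grip": 1},
    {"dx": 0,"dy": 2,"dz": 0,"wx": 0,"wy": 0,"wz": 0,"grip": 1},
    {"dx": 0,"dy": 0,"dz": 0,"wx": 0,"wy": 0,"wz": 0,"grip": 1},
    {"dx": 0,"dy": -20,"dz": 0,"wx": 0,"wy": 0,"wz": 0,"grip": 1},
    {"dx": 0,"dy": -50,"dz": 0,"wx": 0,"wy": 0,"wz": 0,"grip": 1},
    {"dx": 0,"dy": -90,"dz": 0,"wx": 0,"wy": 0,"wz": 0,"grip": 1},
    {"dx": 0,"dy": -130,"dz": 0,"wx": 0,"wy": 0,"wz": 0,"grip": 1},
    {"dx": 0,"dy": -170,"dz": 0,"wx": 0,"wy": 0,"wz": 0,"grip": 1},
    {"dx": 0,"dy": -190,"dz": 0,"wx": 0,"wy": 0,"wz": 0,"grip": 1},
    {"dx": 0,"dy": -190,"dz": 0,"wx": 0,"wy": 0,"wz": 0,"grip": 1}
  ]
}}

```text
time_s: 6.57
tcp_pos: [0.503, -0.0213, 0.2092]
orientation: [0.54, 0.462, -0.457, -0.535]
contact_force: [-0.2, -0.6, -0.5]
grip_width: 0.0856
```

Run:
```python
from h import *
import cv2
st()
go([.478,-.228,.205],129.7)
cv2.imwrite("pics/w4.png",viewer.snapshot("wrist"))
```

```text
t 6.57 tcp [ 0.503  -0.0213  0.2092] x [ 0.156  0.988 -0.   ] jaw 81.1 y [ 0.009 -0.002 -1.   ] z [-0.988  0.156 -0.009] j [-0.19  0.25 -0.36  0.95 -0.   -0.03] F [-0.2 -0.6 -0.5] w 0.0856
d [-208.1    4.3   -7.4] w [  0.5 -48.6  -0.2]
d [-208.1    4.3   -7.4] w [  0.3 131.3   0.6]
```

View pics/w4.png

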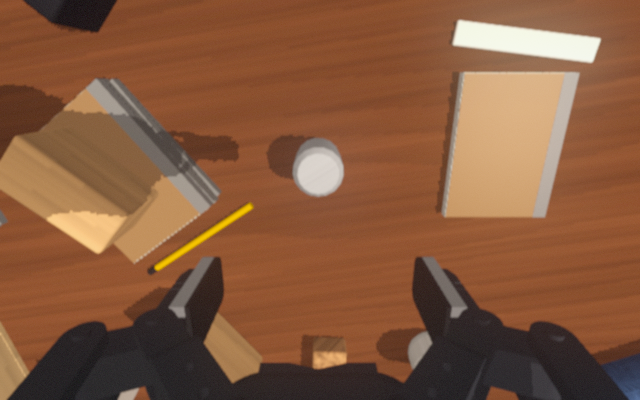

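Emit:
{"fn": "step_arm", "kwargs": {
  "commands": [
    {"dx": -30,"dy": 4,"dz": -1,"wx": 0,"wy": -7,"wz": 0,"grip": 1},
    {"dx": -60,"dy": 4,"dz": -2,"wx": 0,"wy": -14,"wz": 0,"grip": 1},
    {"dx": -90,"dy": 4,"dz": -3,"wx": 0,"wy": -21,"wz": 0,"grip": 1},
    {"dx": -120,"dy": 4,"dz": -4,"wx": 0,"wy": -28,"wz": 0,"grip": 1},
    {"dx": -150,"dy": 4,"dz": -5,"wx": 0,"wy": -35,"wz": 0,"grip": 1},
    {"dx": -180,"dy": 4,"dz": -6,"wx": 0,"wy": -42,"wz": 0,"grip": 1},
    {"dx": -208,"dy": 4,"dz": -7,"wx": 0,"wy": -48.6,"wz": 0,"grip": 1},
    {"dx": -208,"dy": 4,"dz": -7,"wx": 0,"wy": -48.6,"wz": 0,"grip": 1},
    {"dx": -208,"dy": 4,"dz": -7,"wx": 0,"wy": -48.6,"wz": 0,"grip": 1},
    {"dx": -208,"dy": 4,"dz": -7,"wx": 0,"wy": -48.6,"wz": 0,"grip": 1}
  ]
}}

```text
time_s: 7.45
tcp_pos: [0.4735, -0.2265, 0.1983]
orientation: [0.3, 0.64, -0.639, -0.302]
contact_force: [0.6, -0.3, 0.1]
grip_width: 0.0854
```

Run:
```python
from h import *
import cv2
st()
import pickle; pickle.dump(viewer.get_calibration("wrist"),open("cw.pkl","wb"))
cv2.imwrite("pics/w5.png",viewer.snapshot("wrist"))
```

```text
t 7.45 tcp [ 0.4735 -0.2265  0.1983] x [-0.637  0.771  0.003] jaw 129.6 y [-0.002  0.002 -1.   ] z [-0.771 -0.637  0.   ] j [-0.59  0.31 -0.31  0.96  0.   -1.28] F [ 0.6 -0.3  0.1] w 0.0854
```

View pics/w5.png

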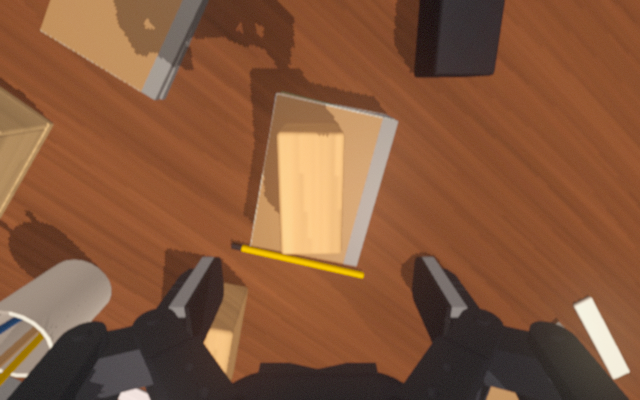

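Run:
```python
from h import *
import pickle; c=pickle.load(open("cw.pkl","rb"))
import cv2
im=cv2.imread("pics/w5.png"); cv2.imwrite("pics/w5c.png",cv2.resize(im[80:290,220:420],None,fx=2.8,fy=2.8,interpolation=cv2.INTER_CUBIC))
print(quad(hit("",[(283,255),(341,254),(343,134),(277,133)],.10,c)))
print(quad(hit("",[(250,247),(357,266),(397,121),(280,93)],.04,c)))
```

```text
('ctr', array([ 0.4766, -0.2293]), 'sides mm', array([47.2, 97.1, 47.6, 98.6]), 'dir12 deg', np.float64(-139.8))
('ctr', array([ 0.4795, -0.2167]), 'sides mm', array([111. , 149.8, 106.3, 152.9]), 'dir12 deg', np.float64(-152.9))
```

View pics/w5c.png

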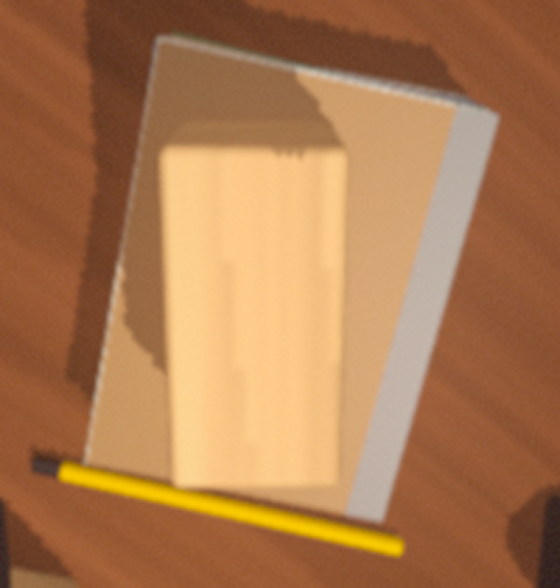

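Emit:
{"fn": "step_arm", "kwargs": {
  "commands": [
    {"dx": -2,"dy": 40,"dz": -1,"wx": 0,"wy": 0,"wz": 0,"grip": 1},
    {"dx": -3,"dy": 75,"dz": -2,"wx": 0,"wy": 0,"wz": 0,"grip": 1},
    {"dx": -3,"dy": 100,"dz": -2,"wx": 0,"wy": 0,"wz": 0,"grip": 1},
    {"dx": -3,"dy": 120,"dz": -2,"wx": 0,"wy": 0,"wz": 0,"grip": 1},
    {"dx": -3,"dy": 135,"dz": -2,"wx": 0,"wy": 0,"wz": 0,"grip": 1},
    {"dx": -3,"dy": 144,"dz": -2,"wx": 0,"wy": 0,"wz": 0,"grip": 1},
    {"dx": -3,"dy": 145,"dz": -2,"wx": 0,"wy": 0,"wz": 0,"grip": 1},
    {"dx": -3,"dy": 145,"dz": -2,"wx": 0,"wy": 0,"wz": 0,"grip": 1}
  ]
}}

```text
time_s: 8.17
tcp_pos: [0.4778, -0.2275, 0.0546]
orientation: [0.3, 0.64, -0.64, -0.301]
contact_force: [0.1, 0.5, -0.9]
grip_width: 0.0852
```

Run:
```python
from h import *
st()
go([.4775,-.2285,.056],130)
```

```text
t 8.17 tcp [ 0.4778 -0.2275  0.0546] x [-0.639  0.769  0.001] jaw 129.7 y [-0.001  0.001 -1.   ] z [-0.769 -0.639  0.   ] j [-0.58  0.48 -0.47  0.62  0.   -1.28] F [ 0.1  0.5 -0.9] w 0.0852
d [-0.6 -1.4  0.9] w [-0.  -0.3  0.1]
d [-0.6 -1.4  0.9] w [-1.000e-01  1.797e+02 -0.000e+00]
```

Good; close on the block, then lift.

Emit:
{"fn": "step_arm", "kwargs": {
  "commands": [
    {"dx": 0,"dy": 0,"dz": 0,"wx": 0,"wy": 0,"wz": 0,"grip": -1},
    {"dx": 0,"dy": 0,"dz": 0,"wx": 0,"wy": 0,"wz": 0,"grip": -1},
    {"dx": 0,"dy": 0,"dz": 0,"wx": 0,"wy": 0,"wz": 0,"grip": -1},
    {"dx": 0,"dy": 0,"dz": 0,"wx": 0,"wy": 0,"wz": 0,"grip": -1},
    {"dx": 0,"dy": 0,"dz": 0,"wx": 0,"wy": 0,"wz": 0,"grip": -1},
    {"dx": 0,"dy": 0,"dz": 0,"wx": 0,"wy": 0,"wz": 0,"grip": -1},
    {"dx": 0,"dy": 0,"dz": 0,"wx": 0,"wy": 0,"wz": 0,"grip": -1},
    {"dx": 0,"dy": 0,"dz": 0,"wx": 0,"wy": 0,"wz": 0,"grip": -1},
    {"dx": 0,"dy": 0,"dz": 0,"wx": 0,"wy": 0,"wz": 0,"grip": -1},
    {"dx": 0,"dy": -10,"dz": 0,"wx": 0,"wy": 0,"wz": 0,"grip": -1},
    {"dx": 0,"dy": -30,"dz": 0,"wx": 0,"wy": 0,"wz": 0,"grip": -1},
    {"dx": 0,"dy": -60,"dz": 0,"wx": 0,"wy": 0,"wz": 0,"grip": -1},
    {"dx": 0,"dy": -90,"dz": 0,"wx": 0,"wy": 0,"wz": 0,"grip": -1},
    {"dx": 0,"dy": -110,"dz": 0,"wx": 0,"wy": 0,"wz": 0,"grip": -1},
    {"dx": 0,"dy": -120,"dz": 0,"wx": 0,"wy": 0,"wz": 0,"grip": -1},
    {"dx": 0,"dy": -120,"dz": 0,"wx": 0,"wy": 0,"wz": 0,"grip": -1}
  ]
}}

```text
time_s: 9.5
tcp_pos: [0.479, -0.2291, 0.1772]
orientation: [-0.302, -0.64, 0.64, 0.299]
contact_force: [-0.0, -0.1, -3.0]
grip_width: 0.0494
```

Run:
```python
from h import *
import cv2
st()
cv2.imwrite("pics/w6.png",viewer.snapshot("wrist"))
go([.5175,.175,.175],81.3)
```

```text
t 9.5 tcp [ 0.479  -0.2291  0.1772] x [-0.638  0.77  -0.004] jaw 129.6 y [ 0.003 -0.002 -1.   ] z [-0.77  -0.638 -0.001] j [-0.59  0.33 -0.33  0.9   0.   -1.28] F [-0.  -0.1 -3. ] w 0.0494
d [ 285.6    0.  -287.8] w [ 0.1 48.3 -0.1]
d [ 285.6    0.  -287.8] w [-1.000e-01 -1.317e+02 -1.000e-01]
```

View pics/w6.png

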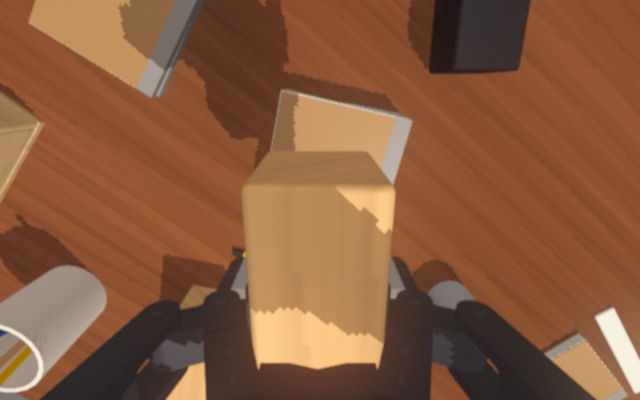

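Emit:
{"fn": "step_arm", "kwargs": {
  "commands": [
    {"dx": 12,"dy": 0,"dz": -12,"wx": 0,"wy": 2,"wz": 0,"grip": -1},
    {"dx": 32,"dy": 0,"dz": -32,"wx": 0,"wy": 5,"wz": 0,"grip": -1},
    {"dx": 55,"dy": 0,"dz": -56,"wx": 0,"wy": 9,"wz": 0,"grip": -1},
    {"dx": 80,"dy": 0,"dz": -81,"wx": 0,"wy": 13,"wz": 0,"grip": -1},
    {"dx": 105,"dy": 0,"dz": -106,"wx": 0,"wy": 18,"wz": 0,"grip": -1},
    {"dx": 130,"dy": 0,"dz": -131,"wx": 0,"wy": 22,"wz": 0,"grip": -1},
    {"dx": 155,"dy": 0,"dz": -156,"wx": 0,"wy": 26,"wz": 0,"grip": -1},
    {"dx": 180,"dy": 0,"dz": -181,"wx": 0,"wy": 30,"wz": 0,"grip": -1},
    {"dx": 205,"dy": 0,"dz": -206,"wx": 0,"wy": 35,"wz": 0,"grip": -1},
    {"dx": 230,"dy": 0,"dz": -231,"wx": 0,"wy": 39,"wz": 0,"grip": -1},
    {"dx": 252,"dy": 0,"dz": -254,"wx": 0,"wy": 43,"wz": 0,"grip": -1},
    {"dx": 270,"dy": 0,"dz": -272,"wx": 0,"wy": 46,"wz": 0,"grip": -1},
    {"dx": 281,"dy": 0,"dz": -283,"wx": 0,"wy": 48,"wz": 0,"grip": -1},
    {"dx": 286,"dy": 0,"dz": -288,"wx": 0,"wy": 48.3,"wz": 0,"grip": -1},
    {"dx": 286,"dy": 0,"dz": -288,"wx": 0,"wy": 48.3,"wz": 0,"grip": -1},
    {"dx": 286,"dy": 0,"dz": -288,"wx": 0,"wy": 48.3,"wz": 0,"grip": -1},
    {"dx": 286,"dy": 0,"dz": -288,"wx": 0,"wy": 48.3,"wz": 0,"grip": -1}
  ]
}}

```text
time_s: 10.97
tcp_pos: [0.5166, 0.1744, 0.1739]
orientation: [-0.536, -0.46, 0.461, 0.537]
contact_force: [0.6, 0.1, -2.3]
grip_width: 0.0495
```

Run:
```python
from h import *
import cv2
st()
cv2.imwrite("pics/w7.png",viewer.snapshot("wrist"))
go([.5175,.175,.0275],81.3)
```

```text
t 10.97 tcp [0.5166 0.1744 0.1739] x [ 0.151  0.989 -0.001] jaw 81.3 y [-0.002 -0.001 -1.   ] z [-0.989  0.151  0.001] j [ 0.19  0.36 -0.29  0.92 -0.    0.34] F [ 0.6  0.1 -2.3] w 0.0495
d [  0.9 146.7  -0.8] w [-0.1 -0.  -0. ]
d [  0.9 146.7  -0.8] w [ 1.0e-01  1.8e+02 -1.0e-01]
```

View pics/w7.png

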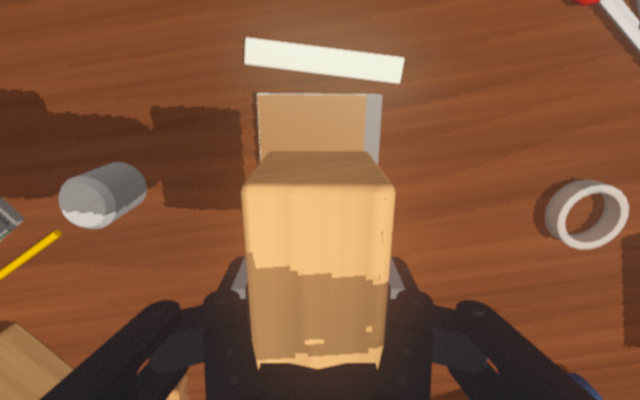

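Emit:
{"fn": "step_arm", "kwargs": {
  "commands": [
    {"dx": 1,"dy": 30,"dz": -1,"wx": 0,"wy": 0,"wz": 0,"grip": -1},
    {"dx": 1,"dy": 65,"dz": -1,"wx": 0,"wy": 0,"wz": 0,"grip": -1},
    {"dx": 1,"dy": 95,"dz": -1,"wx": 0,"wy": 0,"wz": 0,"grip": -1},
    {"dx": 1,"dy": 118,"dz": -1,"wx": 0,"wy": 0,"wz": 0,"grip": -1},
    {"dx": 1,"dy": 133,"dz": -1,"wx": 0,"wy": 0,"wz": 0,"grip": -1},
    {"dx": 1,"dy": 141,"dz": -1,"wx": 0,"wy": 0,"wz": 0,"grip": -1},
    {"dx": 1,"dy": 145,"dz": -1,"wx": 0,"wy": 0,"wz": 0,"grip": -1},
    {"dx": 1,"dy": 147,"dz": -1,"wx": 0,"wy": 0,"wz": 0,"grip": -1},
    {"dx": 1,"dy": 147,"dz": -1,"wx": 0,"wy": 0,"wz": 0,"grip": -1}
  ]
}}

```text
time_s: 11.77
tcp_pos: [0.5189, 0.1761, 0.0286]
orientation: [0.537, 0.461, -0.46, -0.536]
contact_force: [0.3, 0.9, -2.4]
grip_width: 0.0493
```

Run:
```python
from h import *
import cv2
st()
cv2.imwrite("pics/w8.png",viewer.snapshot("wrist"))
```

```text
t 11.77 tcp [0.5189 0.1761 0.0286] x [0.151 0.989 0.   ] jaw 81.3 y [ 0.001  0.    -1.   ] z [-0.989  0.151 -0.001] j [ 0.19  0.54 -0.45  0.58 -0.    0.34] F [ 0.3  0.9 -2.4] w 0.0493
```

View pics/w8.png

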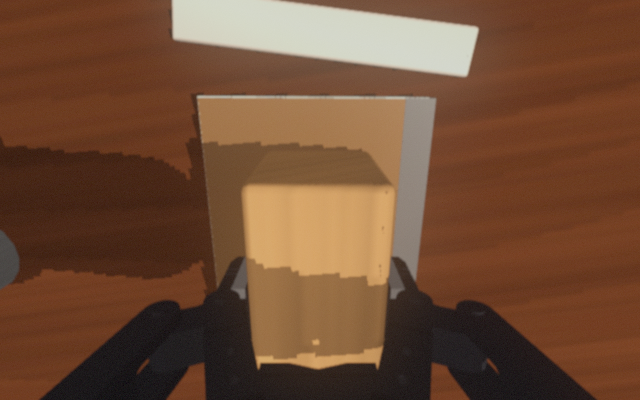

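Emit:
{"fn": "step_arm", "kwargs": {
  "commands": [
    {"dx": 0,"dy": 1,"dz": 0,"wx": 0,"wy": 0,"wz": 0,"grip": -1},
    {"dx": 0,"dy": 2,"dz": 0,"wx": 0,"wy": 0,"wz": 0,"grip": -1},
    {"dx": 0,"dy": 2,"dz": 0,"wx": 0,"wy": 0,"wz": 0,"grip": -1},
    {"dx": 0,"dy": 2,"dz": 0,"wx": 0,"wy": 0,"wz": 0,"grip": 1},
    {"dx": 0,"dy": 2,"dz": 0,"wx": 0,"wy": 0,"wz": 0,"grip": 1},
    {"dx": 0,"dy": 2,"dz": 0,"wx": 0,"wy": 0,"wz": 0,"grip": 1},
    {"dx": 0,"dy": 2,"dz": 0,"wx": 0,"wy": 0,"wz": 0,"grip": 1},
    {"dx": 0,"dy": 2,"dz": 0,"wx": 0,"wy": 0,"wz": 0,"grip": 1},
    {"dx": 0,"dy": 2,"dz": 0,"wx": 0,"wy": 0,"wz": 0,"grip": 1},
    {"dx": 0,"dy": 2,"dz": 0,"wx": 0,"wy": 0,"wz": 0,"grip": 1},
    {"dx": 0,"dy": 0,"dz": 0,"wx": 0,"wy": 0,"wz": 0,"grip": 1},
    {"dx": 0,"dy": -20,"dz": 0,"wx": 0,"wy": 0,"wz": 0,"grip": 1},
    {"dx": 0,"dy": -50,"dz": 0,"wx": 0,"wy": 0,"wz": 0,"grip": 1},
    {"dx": 0,"dy": -90,"dz": 0,"wx": 0,"wy": 0,"wz": 0,"grip": 1},
    {"dx": 0,"dy": -130,"dz": 0,"wx": 0,"wy": 0,"wz": 0,"grip": 1},
    {"dx": 0,"dy": -150,"dz": 0,"wx": 0,"wy": 0,"wz": 0,"grip": 1},
    {"dx": 0,"dy": -150,"dz": 0,"wx": 0,"wy": 0,"wz": 0,"grip": 1},
    {"dx": 0,"dy": -150,"dz": 0,"wx": 0,"wy": 0,"wz": 0,"grip": 1}
  ]
}}

```text
time_s: 13.32
tcp_pos: [0.5192, 0.1767, 0.1792]
orientation: [0.537, 0.462, -0.46, -0.536]
contact_force: [0.1, -0.1, 0.2]
grip_width: 0.0852
```

Run:
```python
from h import *
import cv2,pickle
st()
pickle.dump(viewer.get_calibration("wrist"),open("cw.pkl","wb"))
cv2.imwrite("pics/w9.png",viewer.snapshot("wrist"))
go([.5,-.0205,.19],81)
```

```text
t 13.32 tcp [0.5192 0.1767 0.1792] x [0.15  0.989 0.001] jaw 81.3 y [ 0.003  0.001 -1.   ] z [-0.989  0.15  -0.003] j [ 0.19  0.36 -0.28  0.92 -0.    0.34] F [ 0.1 -0.1  0.2] w 0.0852
d [-197.4  -12.4  -11.8] w [0.  0.3 0. ]
d [-197.4  -12.4  -11.8] w [   0.  -179.7   -0. ]
```

View pics/w9.png

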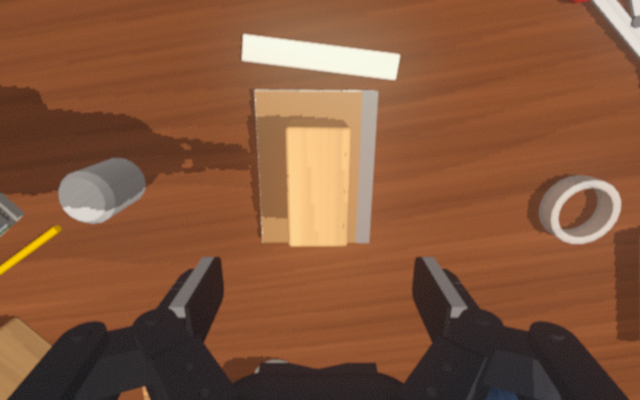

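Run:
```python
from h import *
import pickle; c=pickle.load(open("cw.pkl","rb"))
print(quad(hit("",[(289,247),(347,245),(349,127),(286,127)],.072,c)))
print(quad(hit("",[(262,243),(369,244),(378,90),(255,90)],.012,c)))
```

```text
('ctr', array([0.517, 0.177]), 'sides mm', array([48.6, 97.5, 46.8, 99.3]), 'dir12 deg', np.float64(171.6))
('ctr', array([0.5182, 0.1751]), 'sides mm', array([111. , 152.4, 109.7, 151.3]), 'dir12 deg', np.float64(171.0))
```

Emit:
{"fn": "step_arm", "kwargs": {
  "commands": [
    {"dx": -30,"dy": -5,"dz": -2,"wx": 0,"wy": 0,"wz": 0,"grip": 1},
    {"dx": -65,"dy": -12,"dz": -4,"wx": 0,"wy": 0,"wz": 0,"grip": 1},
    {"dx": -100,"dy": -12,"dz": -6,"wx": 0,"wy": 0,"wz": 0,"grip": 1},
    {"dx": -135,"dy": -12,"dz": -8,"wx": 0,"wy": 0,"wz": 0,"grip": 1},
    {"dx": -165,"dy": -12,"dz": -10,"wx": 0,"wy": 0,"wz": 0,"grip": 1},
    {"dx": -187,"dy": -12,"dz": -12,"wx": 0,"wy": 0,"wz": 0,"grip": 1},
    {"dx": -197,"dy": -12,"dz": -12,"wx": 0,"wy": 0,"wz": 0,"grip": 1},
    {"dx": -197,"dy": -12,"dz": -12,"wx": 0,"wy": 0,"wz": 0,"grip": 1},
    {"dx": -197,"dy": -12,"dz": -12,"wx": 0,"wy": 0,"wz": 0,"grip": 1}
  ]
}}

```text
time_s: 14.12
tcp_pos: [0.4997, -0.0197, 0.1886]
orientation: [-0.536, -0.46, 0.461, 0.537]
contact_force: [-0.4, -0.2, 0.1]
grip_width: 0.0855
```

Run:
```python
from h import *
import cv2,pickle
st()
pickle.dump(viewer.get_calibration("wrist"),open("cw.pkl","wb"))
cv2.imwrite("pics/w10.png",viewer.snapshot("wrist"))
go([.5,-.0205,.013],81.3)
```

```text
t 14.12 tcp [ 0.4997 -0.0197  0.1886] x [0.151 0.989 0.001] jaw 81.3 y [-0.002  0.001 -1.   ] z [-0.989  0.151  0.002] j [-0.19  0.27 -0.39  0.92  0.   -0.04] F [-0.4 -0.2  0.1] w 0.0855
d [ -1.4 175.9  -0.5] w [-0.1  0.1  0. ]
d [ -1.4 175.9  -0.5] w [ 1.000e-01 -1.799e+02  2.000e-01]
```

View pics/w10.png

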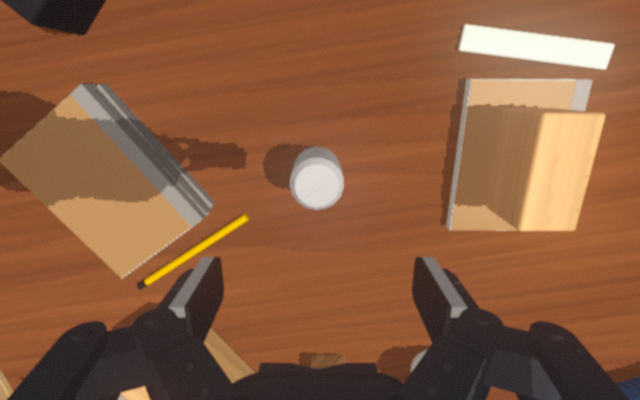

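Run:
```python
from h import *
import pickle; c=pickle.load(open("cw.pkl","rb"))
print(quad(hit("",[(212,206),(122,278),(0,159),(83,84)],.04,c)))
print(hit("",[(317,184)],.06,c))
```

```text
('ctr', array([ 0.4773, -0.2128]), 'sides mm', array([125.3, 149.8, 108.8, 145.4]), 'dir12 deg', np.float64(-150.1))
[[ 0.49806906 -0.02018269  0.06      ]]
```

Emit:
{"fn": "step_arm", "kwargs": {
  "commands": [
    {"dx": -1,"dy": 40,"dz": 0,"wx": 0,"wy": 0,"wz": 0,"grip": 1},
    {"dx": -1,"dy": 80,"dz": 0,"wx": 0,"wy": 0,"wz": 0,"grip": 1},
    {"dx": -1,"dy": 110,"dz": 0,"wx": 0,"wy": 0,"wz": 0,"grip": 1},
    {"dx": -1,"dy": 135,"dz": 0,"wx": 0,"wy": 0,"wz": 0,"grip": 1},
    {"dx": -1,"dy": 155,"dz": 0,"wx": 0,"wy": 0,"wz": 0,"grip": 1},
    {"dx": -1,"dy": 168,"dz": 0,"wx": 0,"wy": 0,"wz": 0,"grip": 1},
    {"dx": -1,"dy": 175,"dz": 0,"wx": 0,"wy": 0,"wz": 0,"grip": 1},
    {"dx": -1,"dy": 175,"dz": 0,"wx": 0,"wy": 0,"wz": 0,"grip": 1},
    {"dx": -1,"dy": 175,"dz": 0,"wx": 0,"wy": 0,"wz": 0,"grip": -1},
    {"dx": -1,"dy": 175,"dz": 0,"wx": 0,"wy": 0,"wz": 0,"grip": -1},
    {"dx": -1,"dy": 175,"dz": 0,"wx": 0,"wy": 0,"wz": 0,"grip": -1},
    {"dx": -1,"dy": 175,"dz": 0,"wx": 0,"wy": 0,"wz": 0,"grip": -1},
    {"dx": -1,"dy": 175,"dz": 0,"wx": 0,"wy": 0,"wz": 0,"grip": -1},
    {"dx": -1,"dy": 175,"dz": 0,"wx": 0,"wy": 0,"wz": 0,"grip": -1},
    {"dx": -1,"dy": 175,"dz": 0,"wx": 0,"wy": 0,"wz": 0,"grip": -1},
    {"dx": -1,"dy": 175,"dz": 0,"wx": 0,"wy": 0,"wz": 0,"grip": -1}
  ]
}}

```text
time_s: 15.5
tcp_pos: [0.5014, -0.0209, 0.0161]
orientation: [0.537, 0.462, -0.46, -0.536]
contact_force: [-1.4, 2.2, 5.8]
grip_width: 0.0468
```

Run:
```python
from h import *
st()
go([.481,-.217,.1],81.3)
```

```text
t 15.5 tcp [ 0.5014 -0.0209  0.0161] x [0.15  0.989 0.001] jaw 81.4 y [ 0.003  0.    -1.   ] z [-0.989  0.15  -0.002] j [-0.19  0.5  -0.58  0.49  0.   -0.04] F [-1.4  2.2  5.8] w 0.0468
d [-196.8  -84.    -9.5] w [0.1 0.1 0. ]
d [-196.8  -84.    -9.5] w [ 1.000e-01 -1.799e+02 -2.000e-01]
```

Emit:
{"fn": "step_arm", "kwargs": {
  "commands": [
    {"dx": 0,"dy": -8,"dz": 0,"wx": 0,"wy": 0,"wz": 0,"grip": -1},
    {"dx": 0,"dy": -24,"dz": 0,"wx": 0,"wy": 0,"wz": 0,"grip": -1},
    {"dx": 0,"dy": -44,"dz": 0,"wx": 0,"wy": 0,"wz": 0,"grip": -1},
    {"dx": -6,"dy": -62,"dz": 0,"wx": 0,"wy": 0,"wz": 0,"grip": -1},
    {"dx": -18,"dy": -76,"dz": -1,"wx": 0,"wy": 0,"wz": 0,"grip": -1},
    {"dx": -35,"dy": -84,"dz": -1,"wx": 0,"wy": 0,"wz": 0,"grip": -1},
    {"dx": -56,"dy": -84,"dz": -2,"wx": 0,"wy": 0,"wz": 0,"grip": -1},
    {"dx": -80,"dy": -84,"dz": -3,"wx": 0,"wy": 0,"wz": 0,"grip": -1},
    {"dx": -104,"dy": -84,"dz": -4,"wx": 0,"wy": 0,"wz": 0,"grip": -1},
    {"dx": -128,"dy": -84,"dz": -6,"wx": 0,"wy": 0,"wz": 0,"grip": -1},
    {"dx": -150,"dy": -84,"dz": -7,"wx": 0,"wy": 0,"wz": 0,"grip": -1},
    {"dx": -170,"dy": -84,"dz": -8,"wx": 0,"wy": 0,"wz": 0,"grip": -1},
    {"dx": -185,"dy": -84,"dz": -9,"wx": 0,"wy": 0,"wz": 0,"grip": -1},
    {"dx": -194,"dy": -84,"dz": -9,"wx": 0,"wy": 0,"wz": 0,"grip": -1},
    {"dx": -197,"dy": -84,"dz": -9,"wx": 0,"wy": 0,"wz": 0,"grip": -1},
    {"dx": -197,"dy": -84,"dz": -9,"wx": 0,"wy": 0,"wz": 0,"grip": -1},
    {"dx": -197,"dy": -84,"dz": -9,"wx": 0,"wy": 0,"wz": 0,"grip": -1}
  ]
}}

```text
time_s: 16.92
tcp_pos: [0.4791, -0.2162, 0.0985]
orientation: [-0.536, -0.461, 0.461, 0.537]
contact_force: [-0.7, 0.0, -7.1]
grip_width: 0.0463
```

Run:
```python
from h import *
import cv2
st()
cv2.imwrite("pics/w11.png",viewer.snapshot("wrist"))
go([.481,-.217,.056],81.3)
```

```text
t 16.92 tcp [ 0.4791 -0.2162  0.0985] x [0.15  0.989 0.001] jaw 81.4 y [-0.001  0.001 -1.   ] z [-0.989  0.15   0.001] j [-0.56  0.41 -0.44  0.72  0.   -0.41] F [-0.7  0.  -7.1] w 0.0463
d [-0.8 42.5 -2. ] w [-0.1  0.1  0.1]
d [-0.8 42.5 -2. ] w [ 1.000e-01 -1.799e+02  1.000e-01]
```

View pics/w11.png

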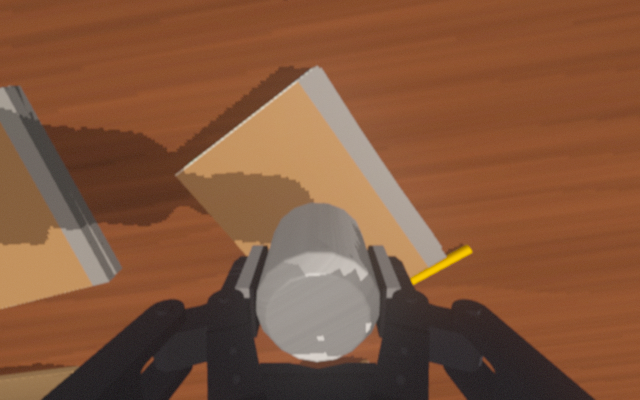

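Weight held upright over the stack. Lower to just above the top.

Emit:
{"fn": "step_arm", "kwargs": {
  "commands": [
    {"dx": -1,"dy": 15,"dz": -1,"wx": 0,"wy": 0,"wz": 0,"grip": -1},
    {"dx": -1,"dy": 28,"dz": -1,"wx": 0,"wy": 0,"wz": 0,"grip": -1},
    {"dx": -1,"dy": 36,"dz": -1,"wx": 0,"wy": 0,"wz": 0,"grip": -1},
    {"dx": -1,"dy": 40,"dz": -1,"wx": 0,"wy": 0,"wz": 0,"grip": -1},
    {"dx": -1,"dy": 41,"dz": -1,"wx": 0,"wy": 0,"wz": 0,"grip": -1},
    {"dx": -1,"dy": 42,"dz": -1,"wx": 0,"wy": 0,"wz": 0,"grip": -1},
    {"dx": -1,"dy": 42,"dz": -1,"wx": 0,"wy": 0,"wz": 0,"grip": -1}
  ]
}}

```text
time_s: 17.55
tcp_pos: [0.4808, -0.2184, 0.0571]
orientation: [0.536, 0.461, -0.461, -0.536]
contact_force: [-0.3, 0.6, -7.1]
grip_width: 0.0471
```

Run:
```python
from h import *
st()
```

```text
t 17.55 tcp [ 0.4808 -0.2184  0.0571] x [ 0.15   0.989 -0.   ] jaw 81.4 y [ 0.001 -0.    -1.   ] z [-0.989  0.15  -0.001] j [-0.57  0.47 -0.48  0.62  0.   -0.42] F [-0.3  0.6 -7.1] w 0.0471
```

Emit:
{"fn": "step_arm", "kwargs": {
  "commands": [
    {"dx": 0,"dy": 1,"dz": 0,"wx": 0,"wy": 0,"wz": 0,"grip": -1},
    {"dx": 0,"dy": 2,"dz": 0,"wx": 0,"wy": 0,"wz": 0,"grip": -1},
    {"dx": 0,"dy": 2,"dz": 0,"wx": 0,"wy": 0,"wz": 0,"grip": -1},
    {"dx": 0,"dy": 2,"dz": 0,"wx": 0,"wy": 0,"wz": 0,"grip": 1},
    {"dx": 0,"dy": 2,"dz": 0,"wx": 0,"wy": 0,"wz": 0,"grip": 1},
    {"dx": 0,"dy": 2,"dz": 0,"wx": 0,"wy": 0,"wz": 0,"grip": 1},
    {"dx": 0,"dy": 2,"dz": 0,"wx": 0,"wy": 0,"wz": 0,"grip": 1},
    {"dx": 0,"dy": 2,"dz": 0,"wx": 0,"wy": 0,"wz": 0,"grip": 1},
    {"dx": 0,"dy": 2,"dz": 0,"wx": 0,"wy": 0,"wz": 0,"grip": 1},
    {"dx": 0,"dy": 2,"dz": 0,"wx": 0,"wy": 0,"wz": 0,"grip": 1},
    {"dx": 0,"dy": 0,"dz": 0,"wx": 0,"wy": 0,"wz": 0,"grip": 1},
    {"dx": 0,"dy": -20,"dz": 0,"wx": 0,"wy": 0,"wz": 0,"grip": 1},
    {"dx": 0,"dy": -50,"dz": 0,"wx": 0,"wy": 0,"wz": 0,"grip": 1},
    {"dx": 0,"dy": -90,"dz": 0,"wx": 0,"wy": 0,"wz": 0,"grip": 1},
    {"dx": 0,"dy": -130,"dz": 0,"wx": 0,"wy": 0,"wz": 0,"grip": 1},
    {"dx": 0,"dy": -160,"dz": 0,"wx": 0,"wy": 0,"wz": 0,"grip": 1},
    {"dx": 0,"dy": -160,"dz": 0,"wx": 0,"wy": 0,"wz": 0,"grip": 1},
    {"dx": 0,"dy": -160,"dz": 0,"wx": 0,"wy": 0,"wz": 0,"grip": 1}
  ]
}}

```text
time_s: 19.05
tcp_pos: [0.4817, -0.2191, 0.2189]
orientation: [0.538, 0.461, -0.46, -0.535]
contact_force: [-0.8, 0.6, -0.5]
grip_width: 0.0855
```

Run:
```python
from h import *
import cv2,pickle
st()
pickle.dump(viewer.get_calibration("wrist"),open("cw.pkl","wb"))
cv2.imwrite("pics/w12.png",viewer.snapshot("wrist"))
cv2.imwrite("pics/t3.png",viewer.snapshot("top"))
```

```text
t 19.05 tcp [ 0.4817 -0.2191  0.2189] x [ 0.15   0.989 -0.002] jaw 81.4 y [ 0.004 -0.003 -1.   ] z [-0.989  0.15  -0.004] j [-0.57  0.29 -0.27  1.   -0.   -0.42] F [-0.8  0.6 -0.5] w 0.0855
```

View pics/w12.png

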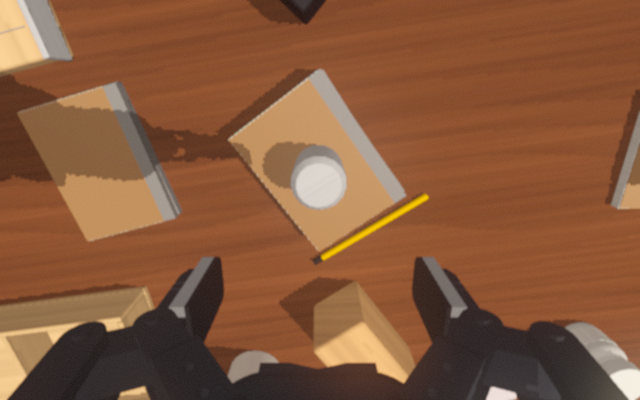

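View pics/t3.png

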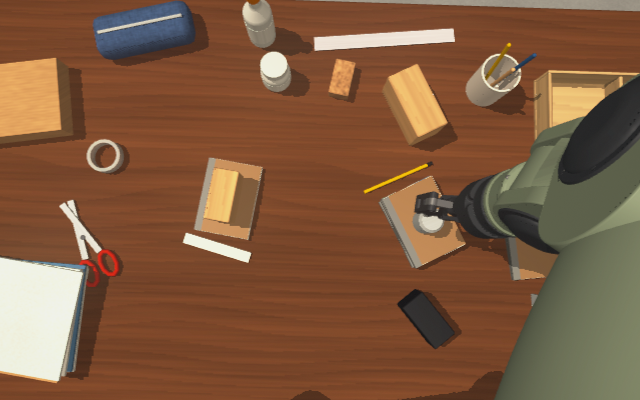

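Run:
```python
from h import *
import pickle,cv2; c=pickle.load(open("cw.pkl","rb"))
print(quad(hit("",[(404,193),(319,252),(229,139),(321,70)],.04,c)))
print(hit("",[(319,182)],.10,c))
im=cv2.imread("pics/t3.png"); cv2.imwrite("pics/t3c.png",cv2.resize(im[145:270,175:275],None,fx=4.8,fy=4.8,interpolation=cv2.INTER_CUBIC))
```

```text
('ctr', array([ 0.4796, -0.2177]), 'sides mm', array([109.9, 150.5, 108.8, 145.2]), 'dir12 deg', np.float64(-152.9))
[[ 0.47646841 -0.2176889   0.1       ]]
```

View pics/t3c.png

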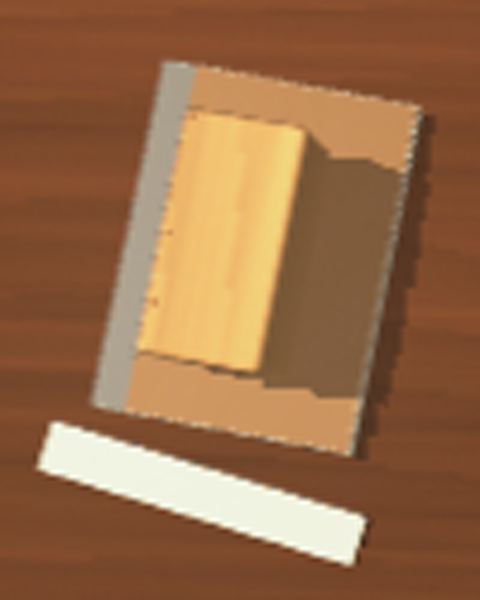

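Run:
```python
from h import *
cr=(np.array([(192,111),(304,127),(258,372),(137,350)])+.5)/4.8-.5+np.array((175,145))
print(quad(hit("top",cr,.072)))
st()
print(manip.sign_off())
```

```text
('ctr', array([0.5183, 0.1766]), 'sides mm', array([45.1, 99. , 48.5, 97.3]), 'dir12 deg', np.float64(171.0))
t 19.15 tcp [ 0.4798 -0.218   0.2159] x [0.15  0.989 0.   ] jaw 81.3 y [-0.001  0.001 -1.   ] z [-0.989  0.15   0.001] j [-0.57  0.3  -0.28  1.   -0.   -0.42] F [-0.4  0.1 -0.3] w 0.0855
the job is handed in; nothing more can be done
None
```

The two weights are swapped and the job is handed in, at about 19 s of the 64 s allowed. I parked the steel cylinder on the bare patch between the booklets. Then I moved the block from the thick stack to the thin booklet, turned in line with it, and stood the cylinder on the thick stack.

- **Block:** the top and wrist views both put it about 2 mm from the centre of the thin booklet, upright. Its long side is within 1 degree of the booklet's.
- **Cylinder:** the wrist view puts it about 3 mm from the centre of the thick stack, upright.
- **Arm:** at hand-in the gripper was open, about 11 cm above the cylinder, and touching nothing. The forces I read during the job stayed below about 10 N.

**Checks that failed or disagreed:**
- One oblique wrist view of the stack gave a side of 125 mm where 110 mm was due, because a corner was misread. I discarded it; the other views placed the stack's centre within about 6 mm of each other.
- The block's top measured 45–49 mm wide in the pictures instead of 50 mm.
- In the last top view the gripper hid part of the cylinder, so its final position rests on the wrist camera alone.
- My first move call was refused because some keys were missing from its rows; nothing moved.

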